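# Feel the gap of a casting head with a taper gauge

### The job

Lift the taper gauge out of its storage block and lower its wedge blade, upright, tip first, between the two steel plates of the gap fixture until it drags snugly: it touches both plates and the sprung plate has just given way by one or two millimetres. Be gentle, never forcing the sprung plate back hard, and leave the other things alone. The program finishes while the gripper still holds the gauge still at that depth; do not let go.

Things in the scene. Friction and masses are not known exactly. Their poses are not given: they have to be found in the camera images.
- taper_gauge: Loose gauge, about 120 g, standing tip down in the block's slot. Origin: centre of the tip, 10 mm above the worktop at first; z up. Steel wedge blade, z = 0 to 80 mm, 20 mm wide (x), its thickness (y) growing evenly on both sides from 2 mm at the tip to 12 mm. Black handle, z = 80 to 130 mm, 34 mm (x) by 20 mm (y), its underside on the block's top.
- gauge_handle (a point): Middle of the gauge's handle, 105 mm above the tip on the gauge's axis; axes as the gauge's.
- gauge_tip (a point): Tip of the gauge's blade (the gauge's origin).
- gauge_stand: Fixed grey plastic storage block, 62 (x) x 52 (y) mm, 90 mm high, with small feet (86 mm over them along x, 8 mm high). An upright slot 23 mm (x) by 15 mm (y), 84 mm deep, in its top holds the gauge upright, axes along the block's. Origin at the centre of its underside.
- gap_fixture: Fixed gap fixture, 100 (x) x 120 (y) x 118 mm high; origin at the centre of its underside, z up. Two upright steel plates, 56 mm wide (x) and 8 mm thick, face each other over a gap along y of 3.5 to 8 mm (differs each time), open 80 mm deep, top edges rounded at 4 mm. The pair floats together along y by up to 8 mm either way (spring 100 N/m), so it follows the blade.
- gap_mouth (a point): Point on the floating pair of plates at their top edges (118 mm above the worktop), midway along their width, 2.8 mm from the fixed plate's inner face: within 1.2 mm of the gap's middle. x along the plates, y across the gap towards the sprung plate, z up. The blade's width must lie along this x (either way round).
- sprung_plate (a joint): How far the plate on the +y side has been pushed back, m; 0 = at rest against its stop. The push needed is 2.5 N to start and 2.5 N more per mm; stop at 7 mm. Held snug at 1 to 2 mm, the downward drag on the gauge is about 5 to 8 N, depending on friction.
- vial_a: Bystander: sample vial, 27 mm across, 72 mm high, loose, upright; origin at its underside.
- beaker_100: Bystander: empty glass beaker, 54 mm across, 70 mm high, loose; origin at its underside.
- tweezers: Bystander: steel tweezers, 122 mm long, lying loose on the worktop; origin at the middle.
- ferrule_sleeve: Bystander: steel sleeve 19 mm across, 45 mm high, loose, upright; origin at its underside.
There are look-alikes about, which are no part of the job. Of the things that look like the gap_fixture, take the one that is nearest to the robot's base at the start.

How it is judged:
On the way, in this order (a step that is already met when the one before it is completed fails the run):
1. the gauge is lifted clear of the storage block (height (world z) of gauge_tip above 0.093 m and contact force between the fingers and taper_gauge above 0.5 N), for 0.1 s.
2. the blade's tip is between the two plates, at least 5 mm below their top edges (z of gauge_tip in the frame of gap_mouth below -0.005 m and y of gauge_tip in the frame of gap_mouth between -0.004 and 0.005 m and x of gauge_tip in the frame of gap_mouth between -0.018 and 0.018 m), for 0.1 s.
At the end, for the whole second after the job is handed in: The gripper still holds the gauge, upright (0.12 rad) and at rest, blade along the plates (0.15 rad) and between them (tip 12 to 78 mm below their top edges, within 18 mm of mid-width), pressing on them, with the sprung plate pushed back by 0.4 to 2.5 mm (value of joint sprung_plate between 0.0004 and 0.0025 m and contact force between taper_gauge and gap_fixture above 1 N and contact force between the fingers and taper_gauge above 1 N and z of gauge_tip in the frame of gap_mouth between -0.078 and -0.012 m and x of gauge_tip in the frame of gap_mouth between -0.018 and 0.018 m and y of gauge_tip in the frame of gap_mouth between -0.004 and 0.005 m and angle between taper_gauge's own z axis and vertical below 0.12 rad and angle between the x axis of taper_gauge and the x axis of gap_mouth, either way round below 0.15 rad and linear speed of taper_gauge below 0.01 m/s); the arm keeps its last pose, push and grip.
It fails at once if the sprung plate is forced back more than 4 mm (value of joint sprung_plate above 0.004 m).
It fails at once if the gauge presses on the fixture with more than 40 N in all (contact force between taper_gauge and gap_fixture above 40 N).
It fails at once if a bystander is moved more than 20 mm (distance of any of vial_a, beaker_100, tweezers, ferrule_sleeve from where it was at the start of the episode above 0.02 m).
It also fails if it takes over 58 s, if anything falls off the work surface, if the arm or the gripper's body presses on something with over 40 N, if the wrist force passes 120 N, or if a joint passes its speed limit or range.

### The arm

A 6-joint arm with a two-finger parallel gripper is mounted at the origin on a cart in front of the work surface, level with it; the furniture and walls round the work are solid. World frame = base frame: x ahead of the robot, y to its left, z up, the work surface at z = 0. Lengths are in m, angles in rad, forces in N, time in s.
With the tool pointing down it reaches from about 0.35 to 0.775 m from the base axis. Payload 7.3 kg.
Tool frame: the origin (TCP) lies between the finger pads; the fingertips stand 22 mm ahead of it and the grasp point (between the pads) lies 3 mm ahead of it (env.tip_reach is the distance from the TCP to the fingertips, in m); z points along the fingers, x is the direction in which the jaws open and shut, and the axes are right-handed (so a half turn about z gives the same grasp; the last joint's range is limited). The gripper opens to 92 mm and grips with 3 to 60 N. Pads are 19 mm wide; open, the fingers measure 130 mm over their backs; the gripper's body (75 mm by 190 mm) begins 47 mm behind the grasp point.
Start: joints at [1.194, 0.342, 1.524, -0, 1.275, -0.146], TCP at [0.12, 0.511, 0.249] pointing down, gripper open.
Joint ranges: [-2.53, 2.53], [-0.77, 2.02], [0.04, 2.7], [-1, 4.14], [0.28, 2.66], [-3.11, 3.11]. Speed limits (rad/s): [2.57, 2.57, 3.14, 3.14, 3.14, 3.14].

### API

Orientations are given as a rotation vector (axis times angle).
In Python, from cell import status, imaging, order, env gives the robot as it stands.
- The arm moves only by the shell command python3 -m creep 'ROWS'. ROWS is JSON, a list that holds one entry, the list of rows, each a list of 5 numbers: the shift along the tool's x, y, z as a fraction of full scale, then the turn about the tool's z as a fraction of full scale, then the opening, from -1 (shut) to 1 (fully open), so that 0 is half open. A call has 1 to 20 rows; each row is the pose to reach, as a shift and turn from the pose measured when the call began, along the tool's axes at that moment, turning the shorter way round; what a row does not reach only later rows make up. Full scale, the value 1, is 100 mm for a shift and pi rad for a turn. A row lasts 1/8 s, in which the tool goes at most 62.5 mm and 10.7 degrees, less where a joint would pass 70% of its speed; a pose out of reach is approached as far as the arm can. A call with a number of a shift or a turn outside -1 to 1 is refused whole. A call with a gripper value outside its range is refused whole. The fingers move at their own pace and stop on an object; the grip force is fixed at half the most. Time passes only in rows, so rows that repeat a pose let the fingers close. It gives the time, the measured TCP pose, the force and the opening at its end, in the units of the state.
- status.sense(): the state, without advancing time (a new reading comes with each control period).
- imaging.get_image(name): name is "side" or "top" or "wrist"; returns a dict with "img" (400x640x3 uint8, red, green, blue), "mtx" (3x3 intrinsics, pixels), "T" (4x4, takes a point from camera to world coordinates). Camera axes: x right, y down, z forward; pixel columns grow to the right and rows downward; lengths in m; the calibration is good to about 2 mm. A picture is of the moment at which its call begins. There is no depth.
- order.job_done(): hands the job in, once; it reports no verdict.
The state is a dict: "t": time; "q": joint angles; "dq": joint speeds; "tau": joint torques, N m; "position": TCP position; "orientation": TCP orientation; "contact_force": force on the tool from outside, world axes, zero at the start; "torque": the same for the moment, N m; "opening": finger opening in m.
Only numpy, scipy, OpenCV 4.12 (cv2) and the standard library are available. Lean on these libraries where they do the work, as an engineer would, in place of code of your own. Each camera call takes 0.05 s, during which the arm holds its last target.

## Working session

There is one attempt and no reset: what is moved stays moved. The work goes in short steps, Python scripts to look and compute and a shell command to move; the robot and the scene stay as the last step left them, time stands still between calls to the robot, and variables do not carry over. Pictures are saved under pics/ and viewed, and the job is handed in when it is done.

```bash
mkdir -p pics; ls
python3 - <<'E'
from cell import status, imaging, order, env
import cv2, numpy as np
s=status.sense(); print({k:np.round(v,3) for k,v in s.items()}, env.tip_reach)
for n in ["side","top","wrist"]:
    d=imaging.get_image(n); cv2.imwrite(f"pics/{n}0.png",d["img"][:,:,::-1]); np.savez(f"pics/{n}0.npz",**d)
    print(n,np.round(d["mtx"],1).tolist(),np.round(d["T"],3).tolist())
E
```

```text
pics
{'t': np.float64(0.0), 'q': array([ 1.194,  0.343,  1.525,  0.   ,  1.275, -0.146]), 'dq': array([-0.002,  0.   , -0.001, -0.001, -0.   , -0.001]), 'tau': array([ 1.0000e-03, -4.3122e+01, -2.4423e+01,  7.2000e-02,  5.5000e-02,
       -0.0000e+00]), 'position': array([0.12 , 0.511, 0.248]), 'orientation': array([ 2.462e+00,  1.950e+00, -2.000e-03]), 'contact_force': array([-0.29 , -0.372,  0.585]), 'torque': array([0.029, 0.019, 0.002]), 'opening': np.float64(0.092)} 0.022
side [[461.4, 0.0, 315.8], [0.0, 461.4, 201.1], [0.0, 0.0, 1.0]] [[0.93, 0.271, -0.247, 0.867], [0.366, -0.654, 0.662, -0.676], [0.017, -0.706, -0.708, 0.877], [0.0, 0.0, 0.0, 1.0]]
top [[379.4, 0.0, 326.9], [0.0, 379.4, 198.3], [0.0, 0.0, 1.0]] [[0.026, -0.998, 0.062, 0.515], [-1.0, -0.027, -0.011, 0.079], [0.012, -0.062, -0.998, 0.951], [0.0, 0.0, 0.0, 1.0]]
wrist [[278.3, 0.0, 322.4], [0.0, 278.3, 198.5], [0.0, 0.0, 1.0]] [[0.231, 0.934, 0.273, 0.044], [0.973, -0.221, -0.067, 0.527], [-0.002, 0.281, -0.96, 0.384], [0.0, 0.0, 0.0, 1.0]]
```

View pics/side0.png

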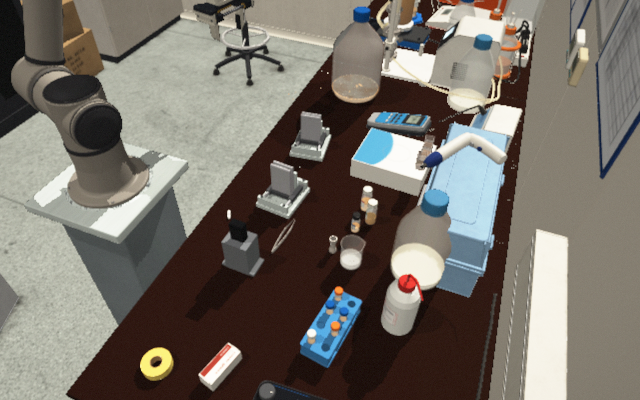

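View pics/top0.png

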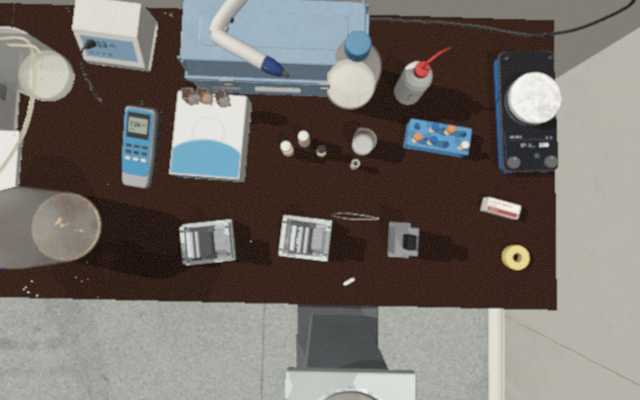

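View pics/wrist0.png

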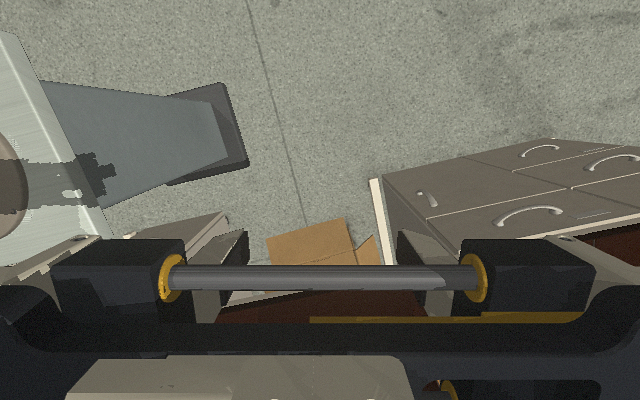

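Run:
```python
import cv2, numpy as np
t=cv2.imread("pics/top0.png"); s=cv2.imread("pics/side0.png")
cv2.imwrite("pics/c_top.png",cv2.resize(t[200:285,270:440],None,fx=4.7,fy=4.7,interpolation=cv2.INTER_CUBIC))
cv2.imwrite("pics/c_side.png",cv2.resize(s[145:285,205:325],None,fx=4.2,fy=4.2,interpolation=cv2.INTER_CUBIC))
```

```text
(no output)
```

View pics/c_top.png

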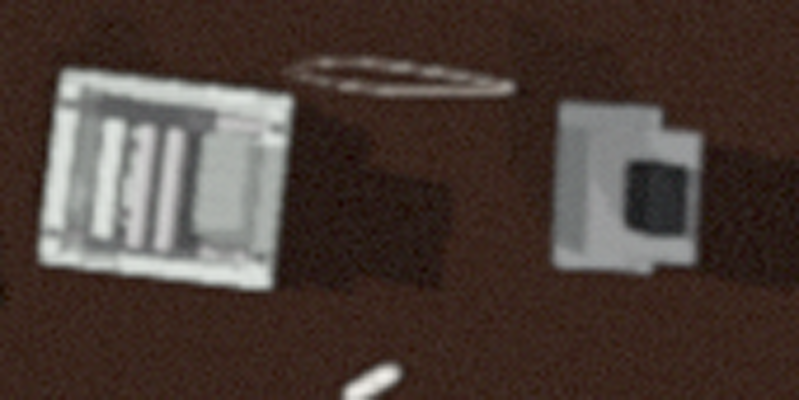

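View pics/c_side.png

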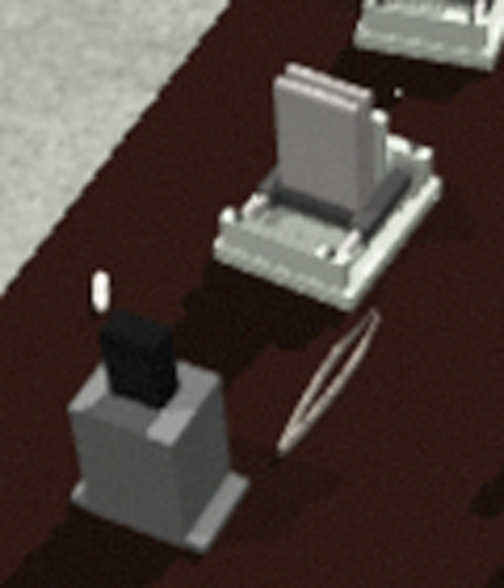

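```bash
cat > h.py <<'E'
import numpy as np, cv2
from cell import status, imaging
def cast(d,px,z):
    K,T=d["mtx"],d["T"]; out=[]
    for u,v in np.atleast_2d(px):
        r=T[:3,:3]@np.linalg.solve(K,[u,v,1]); o=T[:3,3]; out.append((o+r*(z-o[2])/r[2])[:2])
    return np.array(out)
def proj(d,P):
    K,T=d["mtx"],d["T"]; p=(np.atleast_2d(P)-T[:3,3])@T[:3,:3]; q=p@K.T; return q[:,:2]/q[:,2:]
E
python3 - <<'E'
from h import *
d=dict(np.load("pics/top0.npz"))
c=lambda x,y:(270+(x+.5)/4.7-.5,200+(y+.5)/4.7-.5)
# handle top-face right edge corners & feet/base corners
print("stand top corners", cast(d,[c(590,128),c(702,130),c(697,265),c(585,265)],.09).round(4))
print("handle top", cast(d,[c(640,162),c(688,166),c(685,236),c(636,232)],.14).round(4))
print("fixture base", cast(d,[c(62,70),c(293,95),c(272,288),c(40,262)],0.02).round(4))
print("strips top z.118", cast(d,[c(136,125),c(157,125),c(128,250),c(150,252),c(166,128),c(186,128),c(158,250),c(178,252)],.118).round(4))
E
```

```text
stand top corners [[ 0.5078 -0.0865]
 [ 0.5082 -0.1407]
 [ 0.4435 -0.139 ]
 [ 0.4421 -0.0851]]
handle top [[ 0.4934 -0.0999]
 [ 0.4921 -0.1218]
 [ 0.4605 -0.1208]
 [ 0.4618 -0.0985]]
fixture base [[0.5302 0.176 ]
 [0.5204 0.0554]
 [0.4203 0.0637]
 [0.4307 0.1841]]
strips top z.118 [[0.5039 0.1306]
 [0.5042 0.1208]
 [0.4461 0.1325]
 [0.4454 0.1223]
 [0.5029 0.1166]
 [0.5032 0.1073]
 [0.4465 0.1187]
 [0.4458 0.1094]]
```

```bash
python3 -m creep '[[[-0.4,0.4,-0.05,0,1],[-0.8,0.8,-0.1,0,1],[-1,1,-0.1,0,1],[-1,1,-0.1,0,1]]]'
```

```text
t: 0.65
position: [0.1951, 0.3895, 0.2585]
orientation: [2.465, 1.947, -0.001]
contact_force: [-1.1, -0.6, 0.0]
opening: 0.0917
```

```bash
python3 -m creep '[[[-0.4,0.4,-0.05,0,1],[-0.8,0.8,-0.1,0,1],[-1,1,-0.1,0,1],[-1,1,-0.1,0,1]]]'
```

```text
t: 1.15
position: [0.2698, 0.269, 0.2686]
orientation: [2.468, 1.944, -0.001]
contact_force: [-0.8, 0.3, -0.1]
opening: 0.0917
```

```bash
python3 -m creep '[[[-0.4,0.4,-0.05,0,1],[-0.8,0.8,-0.1,-0.03,1],[-1,1,-0.1,-0.06,1],[-1,1,-0.1,-0.06,1]]]'
```

```text
t: 1.65
position: [0.3443, 0.1487, 0.2785]
orientation: [-2.276, -2.165, 0.001]
contact_force: [-0.3, 0.3, -0.7]
opening: 0.0918
```

Run:
```python
from h import *
d=imaging.get_image("wrist"); cv2.imwrite("pics/w1.png",d["img"][:,:,::-1]); np.savez("pics/w1.npz",**d); print(d["T"].round(3).tolist())
print(proj(d,[[.475,.119,.118],[.477,-.11,.14]]))
```

```text
[[0.052, 0.959, 0.28, 0.266], [0.999, -0.05, -0.015, 0.151], [-0.001, 0.281, -0.96, 0.414], [0.0, 0.0, 0.0, 1.0]]
[[305.17560435 294.49452776]
 [109.33742692 316.12014919]]
```

View pics/w1.png

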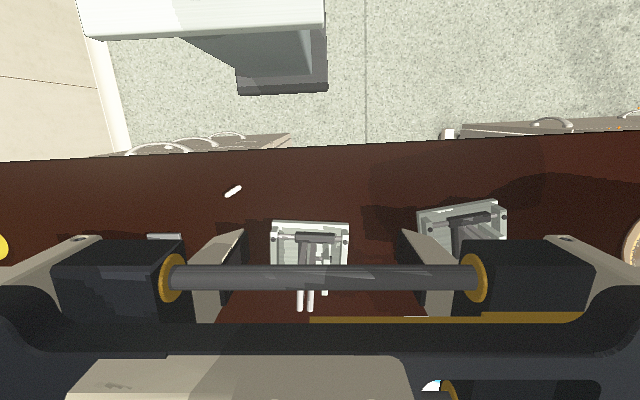

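```bash
python3 -m creep '[[[-0.1,0.5,-0.2,0,1],[-0.25,1,-0.2,0,1],[-0.25,1,-0.2,0,1],[-0.25,1,-0.2,0,1]]]'
python3 - <<'E'
from h import *
d=imaging.get_image("wrist"); cv2.imwrite("pics/w2.png",d["img"][:,:,::-1]); np.savez("pics/w2.npz",**d)
E
```

```text
t: 2.2
position: [0.4412, 0.121, 0.2977]
orientation: [-2.273, -2.165, 0.003]
contact_force: [-0.1, -0.7, 1.0]
opening: 0.0916
```

View pics/w2.png

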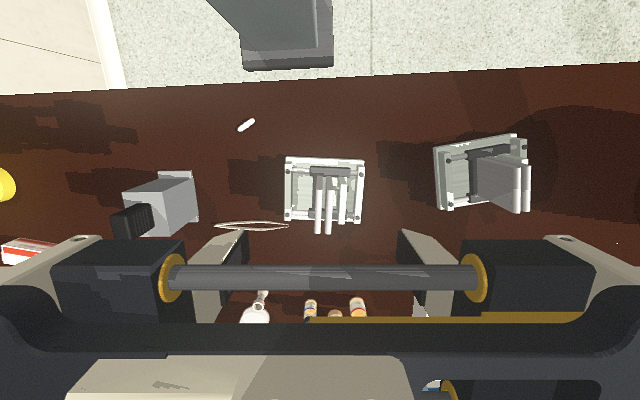

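Run:
```python
import cv2
t=cv2.imread("pics/w2.png")
cv2.imwrite("pics/c_w2f.png",cv2.resize(t[150:245,275:375],None,fx=6,fy=6,interpolation=cv2.INTER_CUBIC))
cv2.imwrite("pics/c_w2g.png",cv2.resize(t[165:245,100:210],None,fx=6,fy=6,interpolation=cv2.INTER_CUBIC))
```

```text
(no output)
```

View pics/c_w2f.png

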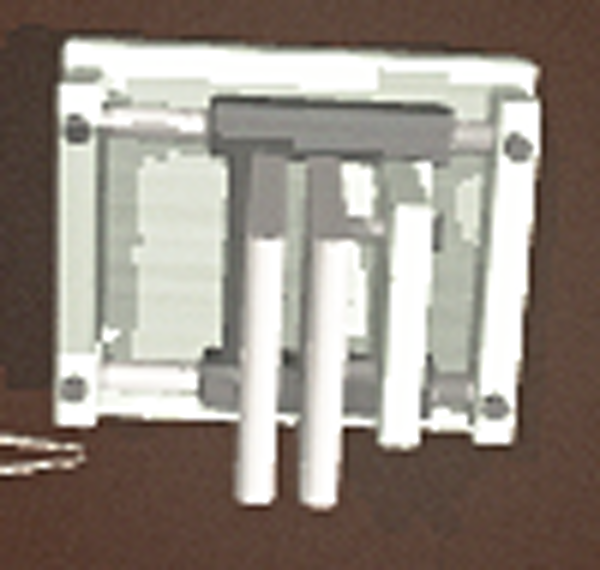

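View pics/c_w2g.png

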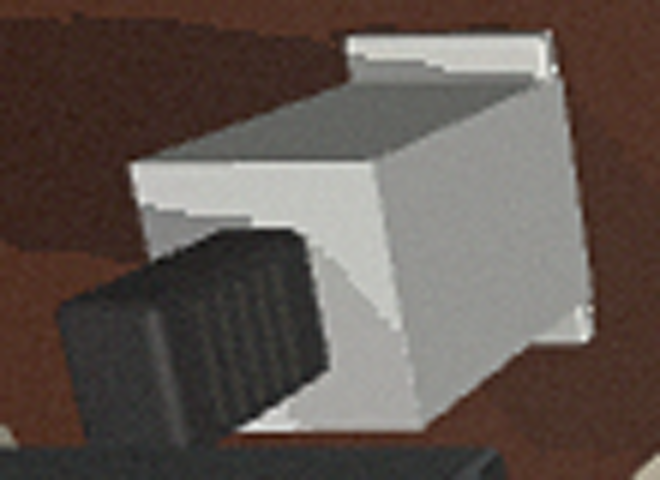

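Run:
```python
from h import *
d=dict(np.load("pics/w2.npz"))
c=lambda o,x,y:(o[0]+(x+.5)/6-.5,o[1]+(y+.5)/6-.5)
f=(275,150);g=(100,165)
print("plates L top l/r, bottom l/r;R",cast(d,[c(f,250,238),c(f,280,238),c(f,237,500),c(f,275,500),c(f,313,240),c(f,345,240),c(f,301,502),c(f,337,502)],.118).round(4).tolist())
print("stand top",cast(d,[c(g,132,163),c(g,377,160),c(g,425,430)],.09).round(4).tolist())
print("handle base (z.09) right edge",cast(d,[c(g,303,235),c(g,328,370)],.09).round(4).tolist(), "top",cast(d,[c(g,58,305),c(g,150,300)],.14).round(4).tolist(), "top far",cast(d,[c(g,185,443)],.14).round(4))
```

```text
plates L top l/r, bottom l/r;R [[0.4434, 0.1122], [0.4437, 0.118], [0.4983, 0.1064], [0.4987, 0.1141], [0.4444, 0.1244], [0.4447, 0.1307], [0.4994, 0.1194], [0.4998, 0.1267]]
stand top [[0.441, -0.1373], [0.443, -0.0851], [0.5052, -0.0875]]
handle base (z.09) right edge [[0.4587, -0.1046], [0.4899, -0.106]] top [[0.4561, -0.1201], [0.456, -0.1027]] top far [[ 0.4849 -0.1032]]
```

```bash
python3 -m creep '[[[-0.5,0.2,0,0,1],[-1,0.3,0,0,1],[-1,0.3,0,0,1]]]'; python3 -m creep '[[[-0.5,0.1,0,0,1],[-1,0.15,0,-0.003,1],[-1,0.15,0,-0.003,1]]]'
python3 - <<'E'
from h import *
d=imaging.get_image("wrist"); cv2.imwrite("pics/w3.png",d["img"][:,:,::-1]); np.savez("pics/w3.npz",**d); s=status.sense(); print(s["position"],s["orientation"])
E
```

```text
t: 2.62
position: [0.4657, 0.0183, 0.298]
orientation: [-2.277, -2.162, 0.003]
contact_force: [-0.6, -0.1, -0.7]
opening: 0.0918
t: 3.0
position: [0.4751, -0.083, 0.298]
orientation: [-2.27, -2.169, 0.003]
contact_force: [-1.2, 0.2, -0.5]
opening: 0.0919
[ 0.47504185 -0.08153525  0.29807062] [-2.26789501e+00 -2.17029233e+00  1.89207766e-03]
```

View pics/w3.png

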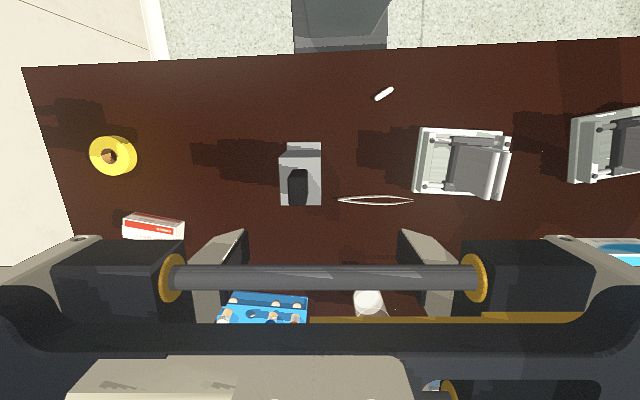

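Run:
```python
import cv2
t=cv2.imread("pics/w3.png")
cv2.imwrite("pics/c_w3.png",cv2.resize(t[130:220,250:350],None,fx=6,fy=6,interpolation=cv2.INTER_CUBIC))
```

```text
(no output)
```

View pics/c_w3.png

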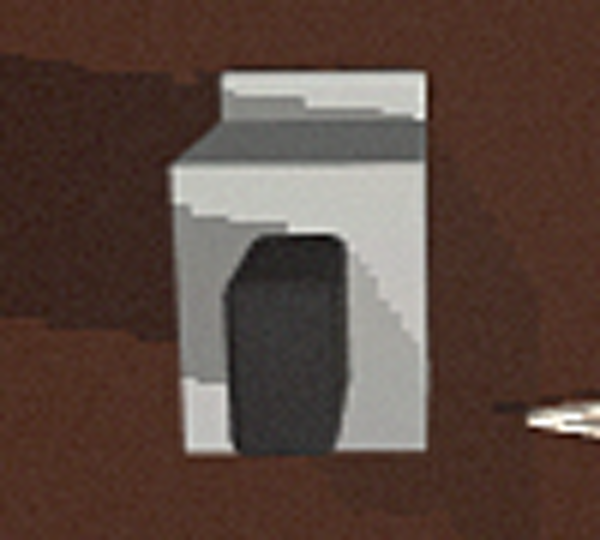

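Run:
```python
from h import *
d=dict(np.load("pics/w3.npz"))
c=lambda x,y:(250+(x+.5)/6-.5,130+(y+.5)/6-.5)
print("handle top",cast(d,[c(226,285),c(346,283),c(336,450),c(234,450)],.14).round(4).tolist())
print("stand top",cast(d,[c(172,163),c(425,160),c(427,452),c(186,452)],.09).round(4).tolist())
```

```text
handle top [[0.4569, -0.1215], [0.4576, -0.1], [0.4888, -0.1038], [0.4879, -0.1226]]
stand top [[0.4411, -0.1375], [0.4429, -0.0855], [0.5057, -0.0882], [0.5033, -0.1402]]
```

```bash
python3 -m creep '[[[-0.3,0,0,0,1],[-0.31,-0.01,0.5,0,1],[-0.31,-0.01,0.9,0,1],[-0.31,-0.01,0.9,0,1],[-0.31,-0.01,0.9,0,1]]]'
python3 - <<'E'
from h import *
d=imaging.get_image("side"); i=d["img"][:,:,::-1]; cv2.imwrite("pics/s4.png",cv2.resize(i[150:300,160:330],None,fx=4,fy=4)); s=status.sense(); print(s["position"],s["orientation"])
E
```

```text
t: 3.68
position: [0.4733, -0.1113, 0.2097]
orientation: [-2.268, -2.173, 0.0]
contact_force: [-0.3, -0.2, 0.3]
opening: 0.0916
[ 0.473514   -0.11170544  0.21004112] [2.26805564e+00 2.17320885e+00 5.52370054e-04]
```

View pics/s4.png

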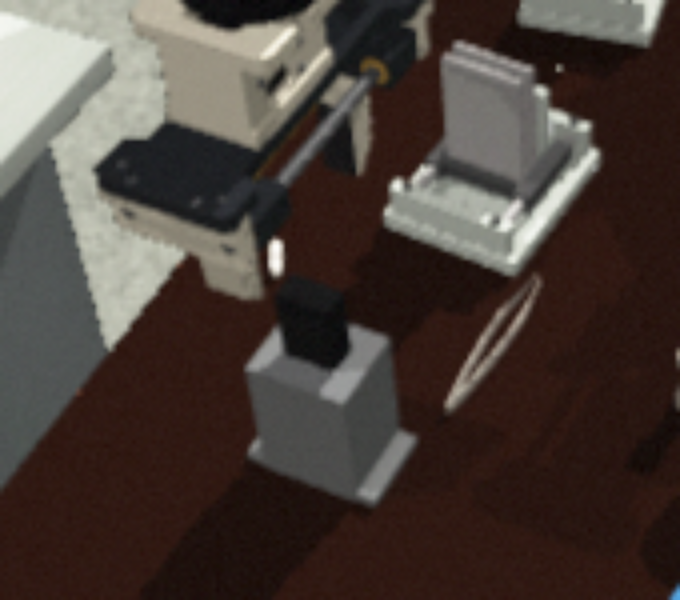

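```bash
python3 -m creep '[[[-0.01,0,0.4,0,1],[-0.01,0,0.8,0,1],[-0.01,0,0.92,0,1],[-0.01,0,0.92,0,1],[-0.01,0,0.92,0,1]]]'; python3 -m creep '[[[0,0,0,0,-0.3],[0,0,0,0,-0.5],[0,0,0,0,-0.6],[0,0,0,0,-1],[0,0,0,0,-1],[0,0,0,0,-1],[0,0,0,0,-1],[0,0,0,0,-1]]]'
```

```text
t: 4.35
position: [0.4747, -0.1131, 0.1198]
orientation: [2.266, 2.171, 0.003]
contact_force: [0.6, -0.6, -0.1]
opening: 0.0917
t: 5.35
position: [0.4747, -0.113, 0.1197]
orientation: [2.266, 2.171, 0.003]
contact_force: [0.2, 1.0, -0.9]
opening: 0.0197
```

```bash
python3 -m creep '[[[0,0,-0.2,0,-1],[0,0,-0.5,0,-1],[0,0,-0.8,0,-1],[0,0,-1,0,-1],[0,0,-1,0,-1]]]'; python3 -m creep '[[[0,0,-0.4,0,-1],[0,0,-0.7,0,-1],[0,0,-0.7,0,-1]]]'
python3 - <<'E'
from h import *
s=status.sense(); print(s["position"],s["orientation"],s["contact_force"])
for n in ["side","top","wrist"]:
    d=imaging.get_image(n); cv2.imwrite(f"pics/{n}5.png",d["img"][:,:,::-1]); np.savez(f"pics/{n}5.npz",**d)
E
```

```text
t: 5.98
position: [0.4749, -0.1131, 0.2207]
orientation: [2.264, 2.17, 0.004]
contact_force: [0.3, 0.4, -1.5]
opening: 0.0196
t: 6.35
position: [0.4751, -0.1132, 0.2914]
orientation: [2.262, 2.168, 0.006]
contact_force: [-0.1, 0.9, -2.0]
opening: 0.0201
[ 0.47505643 -0.11318795  0.29137882] [2.26219045 2.16791024 0.00619517] [-0.05994211  0.86115451 -1.99058352]
```

View pics/side5.png

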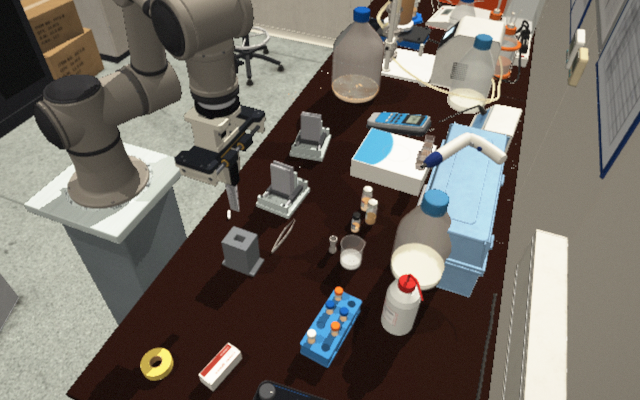

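View pics/wrist5.png

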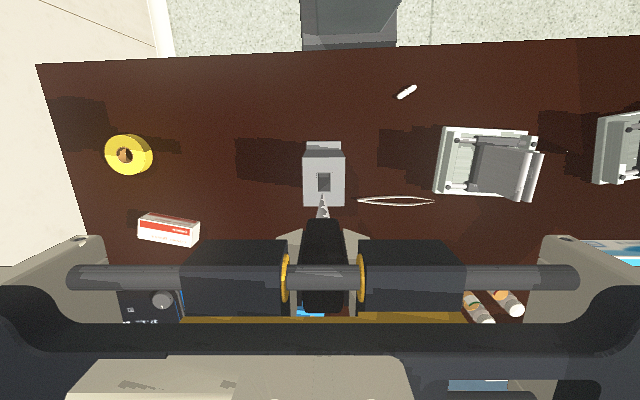

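```bash
python3 -m creep '[[[0.3,0,0,0,-1],[0.7,0,0,0,-1],[1,-0.05,0,0.007,-1],[1,-0.05,0,0.014,-1],[1,-0.05,0,0.014,-1]]]'; python3 -m creep '[[[0.3,0,0,0,-1],[0.7,0,0,0,-1],[1,0,0,0,-1],[1,0,0,0,-1],[1,0,0,0,-1]]]'
python3 - <<'E'
from h import *
s=status.sense(); print(s["position"],s["orientation"],s["contact_force"])
E
```

```text
t: 7.12
position: [0.4728, -0.0129, 0.2876]
orientation: [2.314, 2.122, 0.0]
contact_force: [0.5, 0.0, -1.1]
opening: 0.0199
t: 7.75
position: [0.4815, 0.0856, 0.2871]
orientation: [2.315, 2.122, -0.001]
contact_force: [-0.1, -0.5, -0.6]
opening: 0.0202
[0.48146067 0.08560504 0.287093  ] [ 2.31479839e+00  2.12179416e+00 -1.32874051e-03] [-0.12245199 -0.45982227 -0.63930449]
```

```bash
python3 -m creep '[[[0.2,-0.05,0.1,0,-1],[0.33,-0.1,0.2,0,-1],[0.33,-0.1,0.3,0,-1],[0.33,-0.1,0.3,0,-1]]]'
python3 - <<'E'
from h import *
s=status.sense(); print(s["position"],s["orientation"],s["contact_force"])
for n,b in [("side",(130,250,230,350)),("top",(180,290,240,380)),("wrist",(120,260,230,410))]:
    d=imaging.get_image(n); cv2.imwrite(f"pics/{n}6.png",d["img"][:,:,::-1]); np.savez(f"pics/{n}6.npz",**d)
    cv2.imwrite(f"pics/c_{n}6.png",cv2.resize(d["img"][b[0]:b[1],b[2]:b[3],::-1],None,fx=4.2,fy=4.2,interpolation=cv2.INTER_CUBIC))
    print(n,proj(d,s["position"]-np.array([0,0,.1097])))
E
```

```text
t: 8.25
position: [0.4741, 0.1187, 0.2562]
orientation: [2.316, 2.122, -0.004]
contact_force: [0.6, 0.0, -1.6]
opening: 0.0199
[0.47407382 0.11869898 0.25615382] [ 2.31555255  2.12209469 -0.00391202] [ 0.57948352  0.03024605 -1.6444884 ]
side [[280.53241636 156.3992691 ]]
top [[302.92006079 240.70992275]]
wrist [[324.24603693 203.8121711 ]]
```

View pics/c_side6.png

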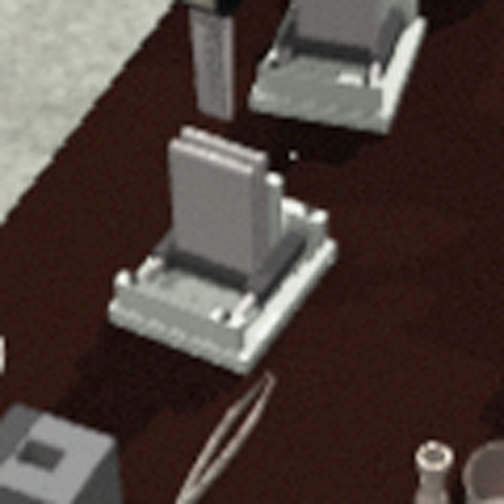

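View pics/c_wrist6.png

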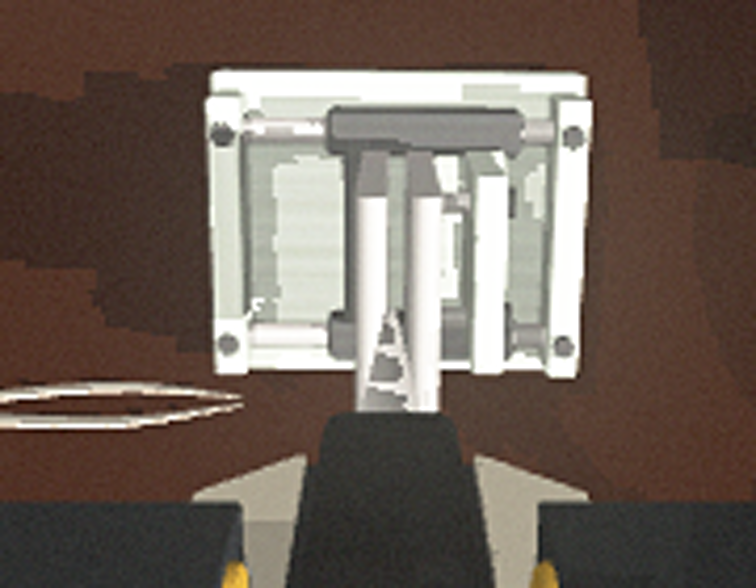

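Run:
```python
import cv2
t=cv2.imread("pics/wrist6.png")
cv2.imwrite("pics/c_w6b.png",cv2.resize(t[150:225,300:350],None,fx=8,fy=8,interpolation=cv2.INTER_CUBIC))
```

```text
(no output)
```

View pics/c_w6b.png

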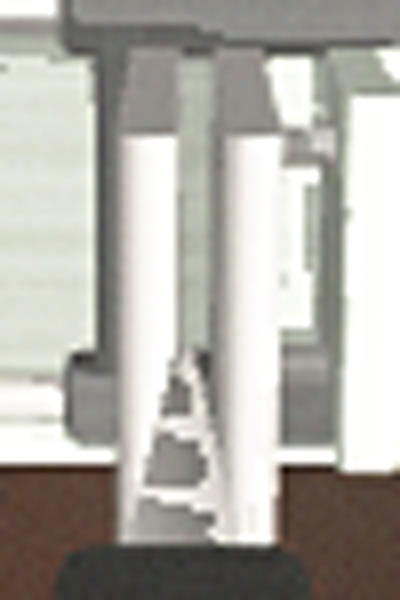

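View pics/c_top6.png

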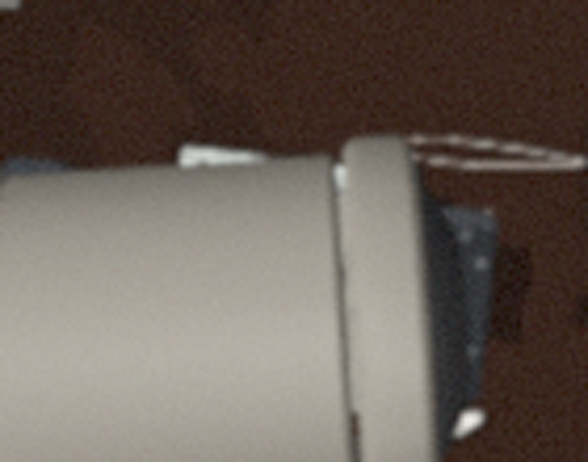

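Run:
```python
from h import *
d=dict(np.load("pics/wrist6.npz"))
c=lambda x,y:(300+(x+.5)/8-.5,150+(y+.5)/8-.5)
print("gap edges",cast(d,[c(178,135),c(217,135),c(179,340),c(217,340)],.118).round(4).tolist())
print("plate outer",cast(d,[c(120,135),c(281,135),c(118,500),c(276,500)],.118).round(4).tolist())
print("tip near edge",cast(d,[c(190,350)],.1465).round(4).tolist(), d["T"][:3,3])
s=proj(d,[[.464,.1196,.1465],[.4741,.1187,.1465]]);print((s-[300,150])*8)
```

```text
gap edges [[0.4439, 0.119], [0.4444, 0.1239], [0.4703, 0.1168], [0.4707, 0.1216]]
plate outer [[0.4433, 0.1118], [0.4451, 0.1318], [0.4911, 0.1069], [0.4929, 0.1274]]
tip near edge [[0.4639, 0.1187]] [0.39672889 0.1245909  0.39287548]
[[194.08548227 346.48967478]
 [193.99837551 430.83072117]]
```

```bash
python3 -m creep '[[[0.01,-0.01,0,0,-1],[0.01,-0.01,0.1,0,-1],[0.01,-0.01,0.2,0,-1],[0.01,-0.01,0.3,0,-1],[0.01,-0.01,0.38,0,-1],[0.01,-0.01,0.38,0,-1]]]'
python3 - <<'E'
from h import *
s=status.sense(); print(s["position"],s["orientation"],s["contact_force"])
for n,b in [("side",(130,250,230,350)),("wrist",(150,225,290,360))]:
    d=imaging.get_image(n); cv2.imwrite(f"pics/{n}7.png",d["img"][:,:,::-1]); np.savez(f"pics/{n}7.npz",**d)
    cv2.imwrite(f"pics/c_{n}7.png",cv2.resize(d["img"][b[0]:b[1],b[2]:b[3],::-1],None,fx=5,fy=5,interpolation=cv2.INTER_CUBIC))
E
```

```text
t: 9.15
position: [0.4735, 0.1198, 0.2185]
orientation: [2.316, 2.121, -0.003]
contact_force: [-0.6, 0.7, -0.8]
opening: 0.02
[0.4734774  0.1198076  0.21851701] [ 2.31568367  2.1214813  -0.0028077 ] [-0.59459411  0.72971099 -0.76717272]
```

View pics/c_side7.png

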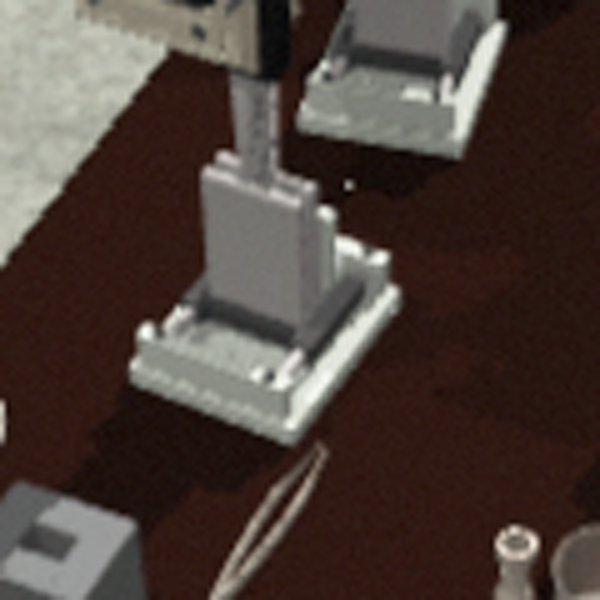

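View pics/c_wrist7.png

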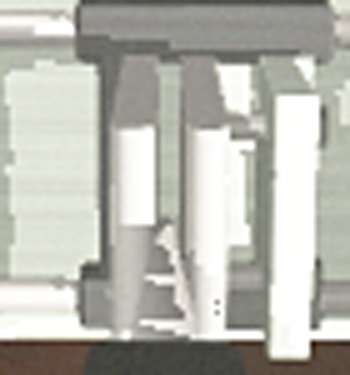

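```bash
python3 -m creep '[[[0,0,0.03,0,-1],[0,0,0.06,0,-1],[0,0,0.09,0,-1],[0,0,0.11,0,-1],[0,0,0.11,0,-1],[0,0,0.11,0,-1]]]'; python3 -m creep '[[[0,0,0.01,0,-1],[0,0,0.02,0,-1],[0,0,0.03,0,-1],[0,0,0.03,0,-1],[0,0,0.03,0,-1]]]'; python3 -c "
from cell import status; s=status.sense();print(s['position'],s['contact_force'],s['torque'])"
```

```text
t: 10.0
position: [0.4741, 0.1198, 0.2085]
orientation: [2.315, 2.121, -0.0]
contact_force: [0.7, -0.4, -1.9]
opening: 0.0199
t: 10.62
position: [0.4741, 0.1198, 0.2055]
orientation: [2.315, 2.121, -0.0]
contact_force: [-0.7, 0.0, -2.2]
opening: 0.0195
[0.47405565 0.11984487 0.20545716] [-0.67816461  0.00768212 -2.16378181] [1.37364278e-03 3.73853718e-02 4.86322670e-05]
```

```bash
python3 -m creep '[[[0,0,0.01,0,-1],[0,0,0.02,0,-1],[0,0,0.03,0,-1],[0,0,0.03,0,-1],[0,0,0.03,0,-1]]]'; python3 -m creep '[[[0,0,0.01,0,-1],[0,0,0.02,0,-1],[0,0,0.02,0,-1],[0,0,0.02,0,-1]]]'; python3 -c "
from cell import status; s=status.sense();print(s['position'],s['contact_force'],s['torque'])"
```

```text
t: 11.25
position: [0.4741, 0.1198, 0.2025]
orientation: [2.315, 2.121, -0.0]
contact_force: [-0.6, 0.7, -0.6]
opening: 0.0199
t: 11.75
position: [0.4741, 0.1198, 0.2004]
orientation: [2.315, 2.121, -0.001]
contact_force: [-0.1, 0.1, -1.3]
opening: 0.0202
[0.4740593  0.11983723 0.20042587] [-0.12775847  0.12814664 -1.31577944] [0.05399309 0.04943003 0.01583021]
```

```bash
python3 -m creep '[[[0,0,0.01,0,-1],[0,0,0.02,0,-1],[0,0,0.02,0,-1],[0,0,0.02,0,-1]]]'; python3 -m creep '[[[0,0,0.01,0,-1],[0,0,0.02,0,-1],[0,0,0.02,0,-1],[0,0,0.02,0,-1]]]'; python3 -c "
from cell import status; s=status.sense();print(s['position'],s['contact_force'],s['torque'])"
```

```text
t: 12.25
position: [0.474, 0.1198, 0.1984]
orientation: [2.315, 2.121, -0.001]
contact_force: [-1.2, -0.0, -2.0]
opening: 0.0198
t: 12.75
position: [0.4742, 0.1198, 0.1965]
orientation: [2.315, 2.121, -0.0]
contact_force: [0.1, -0.2, 0.4]
opening: 0.02
[0.47418491 0.11980564 0.19654596] [ 0.09056485 -0.1518614   0.41135658] [ 0.05291665 -0.08301528  0.02898213]
```

```bash
cat > f.py <<'E'
from h import *
F=[]
for i in range(8):
    imaging.get_image("side"); F.append(status.sense()["contact_force"])
F=np.array(F); print("mean F",F.mean(0).round(2),"std",F.std(0).round(2),"pos",status.sense()["position"].round(4))
E
python3 f.py; python3 -m creep '[[[0,0,0.01,0,-1],[0,0,0.02,0,-1],[0,0,0.02,0,-1],[0,0,0.02,0,-1]]]'; python3 f.py
```

```text
mean F [ 0.79 -0.14  0.83] std [0.59 0.38 0.43] pos [0.4742 0.1198 0.1965]
t: 13.65
position: [0.4742, 0.1198, 0.1945]
orientation: [2.315, 2.121, -0.0]
contact_force: [0.9, -0.5, 1.3]
opening: 0.0198
mean F [ 0.51 -0.06  0.84] std [0.46 0.41 0.47] pos [0.4742 0.1198 0.1945]
```

```bash
python3 -m creep '[[[0,0,0.01,0,-1],[0,0,0.02,0,-1],[0,0,0.02,0,-1],[0,0,0.02,0,-1]]]'; python3 f.py;  python3 -m creep '[[[0,0,0.01,0,-1],[0,0,0.02,0,-1],[0,0,0.02,0,-1],[0,0,0.02,0,-1]]]'; python3 f.py
```

```text
t: 14.55
position: [0.4742, 0.1198, 0.1925]
orientation: [2.315, 2.121, -0.0]
contact_force: [0.2, 0.2, 2.3]
opening: 0.0196
mean F [ 0.52 -0.15  2.17] std [0.27 0.47 0.63] pos [0.4742 0.1198 0.1925]
t: 15.45
position: [0.4742, 0.1198, 0.1904]
orientation: [2.315, 2.121, -0.0]
contact_force: [0.4, -0.3, 2.7]
opening: 0.0199
mean F [0.53 0.   2.51] std [0.45 0.38 0.66] pos [0.4742 0.1198 0.1904]
```

```bash
python3 -m creep '[[[0,0,0.01,0,-1],[0,0,0.02,0,-1],[0,0,0.03,0,-1],[0,0,0.03,0,-1],[0,0,0.03,0,-1]]]'; python3 f.py;  python3 -m creep '[[[0,0,0.01,0,-1],[0,0,0.02,0,-1],[0,0,0.03,0,-1],[0,0,0.03,0,-1],[0,0,0.03,0,-1]]]'; python3 f.py
python3 - <<'E'
from h import *
for n,b in [("side",(110,230,220,340)),("wrist",(150,240,265,385))]:
    d=imaging.get_image(n); cv2.imwrite(f"pics/{n}8.png",d["img"][:,:,::-1]); np.savez(f"pics/{n}8.npz",**d)
    cv2.imwrite(f"pics/c_{n}8.png",cv2.resize(d["img"][b[0]:b[1],b[2]:b[3],::-1],None,fx=5,fy=5,interpolation=cv2.INTER_CUBIC))
E
```

```text
t: 16.48
position: [0.4743, 0.1197, 0.1875]
orientation: [2.315, 2.12, 0.0]
contact_force: [1.3, 0.2, 4.6]
opening: 0.0197
mean F [0.49 0.21 4.05] std [0.47 0.41 0.48] pos [0.4743 0.1198 0.1875]
t: 17.5
position: [0.4743, 0.1198, 0.1846]
orientation: [2.315, 2.12, 0.0]
contact_force: [1.3, 0.4, 5.9]
opening: 0.0198
mean F [0.49 0.67 5.17] std [0.45 0.47 0.5 ] pos [0.4743 0.1198 0.1846]
```

View pics/c_side8.png

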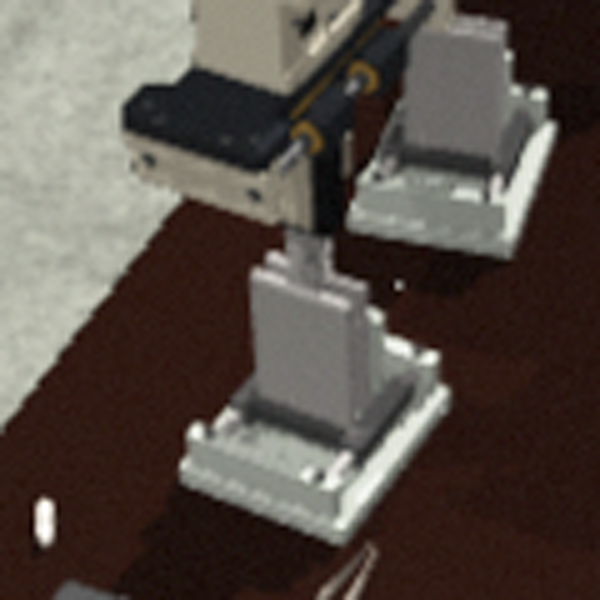

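View pics/c_wrist8.png

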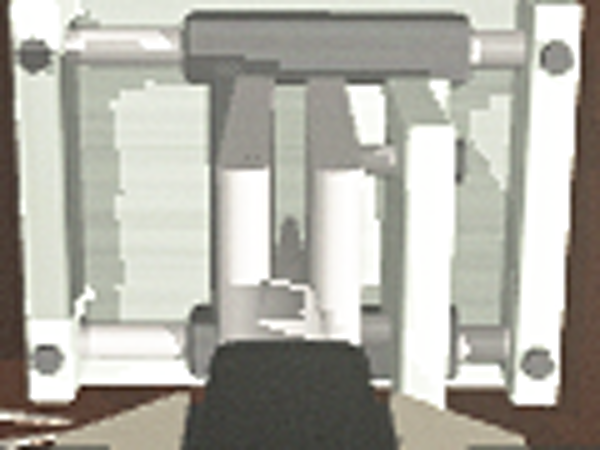

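Run:
```python
from h import *
for f in ("wrist6","wrist7","wrist8"):
    d=dict(np.load(f"pics/{f}.npz")); g=cv2.cvtColor(d["img"],cv2.COLOR_RGB2GRAY).astype(float)
    r=[]
    for x in (.447,.449,.451,.453,.455):
        ys=np.linspace(.105,.14,351); P=np.c_[np.full(351,x)-.087*(ys-.12),ys,np.full(351,.118)]
        uv=proj(d,P).astype(np.float32); r.append(cv2.remap(g.astype(np.float32),uv[:,0],uv[:,1],cv2.INTER_LINEAR).ravel())
    m=np.mean(r,0); e=np.gradient(cv2.GaussianBlur(m[None],(0,0),3).ravel())
    pk=[(round(ys[i]*1e3,1),round(e[i],1)) for i in range(2,349) if abs(e[i])>1 and abs(e[i])==max(abs(e[max(0,i-8):i+9]))]
    print(f,pk)
```

```text
wrist6 [(np.float64(107.9), np.float32(-10.1)), (np.float64(111.1), np.float32(4.8)), (np.float64(118.0), np.float32(-5.7)), (np.float64(122.2), np.float32(-3.3)), (np.float64(124.4), np.float32(4.2)), (np.float64(131.4), np.float32(-2.5)), (np.float64(134.0), np.float32(-2.5)), (np.float64(136.2), np.float32(-3.3)), (np.float64(139.3), np.float32(6.3))]
wrist7 [(np.float64(108.5), np.float32(-7.3)), (np.float64(110.3), np.float32(5.4)), (np.float64(112.2), np.float32(3.4)), (np.float64(118.3), np.float32(-8.1)), (np.float64(122.7), np.float32(-5.1)), (np.float64(124.0), np.float32(4.2)), (np.float64(125.5), np.float32(3.4)), (np.float64(131.9), np.float32(-2.0)), (np.float64(133.9), np.float32(-3.6)), (np.float64(136.0), np.float32(-3.6)), (np.float64(139.5), np.float32(7.7))]
wrist8 [(np.float64(108.0), np.float32(-9.4)), (np.float64(109.5), np.float32(5.5)), (np.float64(117.1), np.float32(-9.6)), (np.float64(122.5), np.float32(-4.5)), (np.float64(124.3), np.float32(3.6)), (np.float64(133.3), np.float32(-6.2)), (np.float64(137.8), np.float32(7.9))]
```

Run:
```python
from h import *
from cell import order
s=status.sense(); print(s["t"],s["position"],s["contact_force"],s["opening"],abs(s["dq"]).max())
print(order.job_done())
```

```text
18.0 [0.47434971 0.1197762  0.18459896] [ 0.49532958 -0.38972962  5.33300169] 0.019880364105997993 0.0014405817614396117
the job is handed in; nothing more can be done
None
```

I lifted the taper gauge out of its block and lowered it tip first between the plates of the fixture nearest the robot's base. I handed the job in at t = 18.0 s with the gripper still holding it. The job reports no verdict, so the result below rests on my own checks.

Final readings:
- **Depth:** the tip is about 43 mm below the plates' top edges. This is worked out from the tool position, assuming the gauge did not slip in the grip.
- **Sprung plate:** it looks pushed back by about 1.1 mm, from the gap widening in the wrist pictures (about 4.3 mm before, 5.4 mm after). The distance lowered after contact points to about 1.3 mm. Both are within the 0.4 to 2.5 mm allowed.
- **Drag:** about 6.4 N after allowing for the gauge's weight, averaged over noise of roughly 0.5 N. This is within the expected 5 to 8 N.
- **Grip and pose:** the fingers are closed on the handle at 19.9 mm, the tool is pointing down and the arm is at rest.

No check failed. The two estimates of plate travel differ by about 0.2 mm. The bystanders were not measured again at the end. Nothing moved near them except an overhead pass above the tweezers.

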